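# Unlock the reagent box and hold the key over

## Robot

A 6-joint arm with a two-finger parallel gripper is mounted at the origin on a cart in front of the work surface, level with it; the furniture and walls round the work are solid. World frame = base frame: x ahead of the robot, y to its left, z up, the work surface at z = 0. Lengths are in m, angles in rad, forces in N, time in s.
With the tool pointing down it reaches from about 0.275 to 0.825 m from the base axis. Payload 4.9 kg.
Tool frame: the origin (TCP) lies midway between the tips of the shut fingers; the grasp point (between the pads) lies 19 mm behind it (bot.grip_depth is the distance from the TCP to the grasp point, in m); z points along the fingers, y is the line along which they close (so a half turn about z gives the same grasp; the last joint's range is limited). The gripper opens to 85 mm and grips with 20 to 120 N. Pads are 22 mm wide; open, the fingers measure 114 mm over their backs; the gripper's body (76 mm by 85 mm) begins 54 mm behind the grasp point. The pads swing forward as they close: fully open they stand 13 mm farther back than shut.
Start: joints at [1.117, 0.326, -0.193, 1.052, 0, 1.437], TCP at [0.173, 0.522, 0.231] pointing down, gripper open.
Joint ranges: [-2.65, 2.65], [-0.97, 1.79], [-1.3, 1.35], [-1.93, 2.1], [-1.47, 1.37], [-3.14, 3.14]. Speed limits (rad/s): [2.57, 2.57, 3.14, 3.14, 3.14, 3.14].

## Interface

Orientations are given as a unit quaternion [w, x, y, z].
In Python, from cell import bot gives the robot as it stands. Calls block until the motion is done:
- bot.move_pose(position, orientation): joint-space move of the TCP to a pose.
- bot.move_linear(position, speed=0.15, rotation=None, until_force=None): straight line of the TCP; rotation=None keeps the orientation; speed is the mean speed in m/s. With until_force (N) it stops when the force on the tool has changed by that much, and returns True; else False.
- bot.goto_joints(angles): joint-space move.
- bot.set_gripper(opening, grasp_force=None): opening from 0.0 (shut) to 1.0 (fully open); grasp_force is the grip in N (None keeps the last); returns when the fingers have stopped.
- bot.wait(seconds).
- bot.solve_ik(position, orientation): joint angles nearest the present ones, or None.
- bot.camera(name): name is "scene" or "side" or "wrist"; returns the picture (420x560x3 uint8, red, green, blue); there is no depth.
- bot.calibration(name): a dict with "mtx" (3x3 intrinsics, pixels), "k1" (the pictures are not rectified: a ray, as slopes to the right and down, at radius r is drawn at 1 + k1 r^2 times it, then the intrinsics apply), "extrinsics" (4x4, takes a point from world to camera coordinates); the wrist camera has in their place "hand_eye" (4x4, takes a point from camera to tool coordinates, whose origin is the TCP and whose axes are the flange's). Camera axes: x right, y down, z forward; pixel columns grow to the right and rows downward; lengths in m; the calibration is good to about 2 mm. A picture is of the moment at which its call begins: read the wrist's pose just before it. calibration takes no time and is no camera call.
A pose or a line that the arm cannot do raises bot.PlanningError and nothing moves.
- bot.close_job(): hands the job in; it is judged then, once.
Trained networks look in the newest picture that a camera, given by its name, has taken for a name from the list of things; names that differ only in an ending like _2 or _b are one class to them, and where a whole thing is asked for, a point or a joint stands for the part that bears it (a point fixed in the world has none). Each returns a list of dicts, best first, with "confidence" (0 to 1); they miss things now and then, are a little off and sometimes report something else, mostly with a low value. They report only what shows in the picture. A call takes as long as a camera call. They do not tell look-alikes from the thing itself.
- bot.search_frame(camera, thing): "bbox" ([left, top, width, height] in pixels, round what is visible of it).
Readings, each from a call of its own:
- bot.read_clock(): time.
- bot.read_joint_positions(): joint angles.
- bot.read_joint_vel(): joint speeds.
- bot.read_joint_efforts(): joint torques, N m.
- bot.read_position(): TCP position.
- bot.read_tool_rot(): TCP orientation.
- bot.read_ft_force(): force on the tool from outside, world axes, zero at the start.
- bot.read_moment(): the same for the moment, N m.
- bot.read_gripper_width(): opening from 0.0 (shut) to 1.0 (fully open).
- bot.read_finger_force(): force on a finger pad.
Only numpy, scipy, OpenCV 4.12 (cv2) and the standard library are available. Lean on these libraries where they do the work, as an engineer would, in place of code of your own. Each camera call takes 0.05 s, during which the arm holds its last target. There are 200 camera calls.

## Task

Unlock the grey reagent lock box: take the key with the oblong bow (not the round one) out of the key stand, put it fully home in the keyhole on the box's front deck, working it past the stiff pins with a little wiggle rather than brute force, and turn it a quarter clockwise to its stop so that the lid springs up. The bolt springs back if you let go and I want to take a vial and shut the lid again, so finish still gripping the key and holding it fully turned; leave the other key and the things around where they are.

Things in the scene. Friction and masses are not known exactly. Their poses are not given: they have to be found in the camera images.
- key_grip (a point): the key to use: black plastic bow, an oblong paddle 28 wide (key y) x 10 thick (key x) x 36 tall, upright in the key stand, key z up. Point on the key's axis in mid thickness, 26 mm above the underside of the collar, 14 mm below the bow's top. Pinch it across the 10 mm thickness (fingers close along key x). The key is the same after half a turn about z. About 40 g
- key_collar (a point): centre of the underside of the key's steel collar (24 along y x 10 along x, 4 tall, just under the bow), on the key's axis 26 mm below key_grip. It rests on the key stand's top at the start, and on the keyhole plate when the key is fully home
- key_tip (a point): lowest point of the key, on its axis, 22 mm below key_collar. Under the collar come a round neck 5 dia x 8 long, then the double bit: a flat steel blade 18 wide (key y) x 5 thick (key x) x 14 tall with a rounded nose
- round_key_grip (a point): the other key, not to be used (its bit is too thick for this lock): same black plastic, but its bow is a round disc 36 dia x 10 thick; point on its axis 26 mm above its collar
- key_stand: fixed aluminium block, 118 long (y) x 46 deep (x), top 34 mm above the table, on a 134 x 62 x 6 mm foot; two slots 22 (y) x 9 (x), 26 deep, at y = +30 and -30 mm, each holding an upright key (either key may be in either slot). Origin at the centre of the underside, z up
- lock_box: grey sheet-steel reagent box, 190 x 190 mm, fixed to the table, wire handles on both sides (out to y = +-111 mm). Origin at the centre of the underside, x to its back, z up. Its front 66 mm is a fixed deck 88 mm above the table; behind that lies the hinged lid (top 90 mm) with a clear pane over the vials
- keyway (a point): centre of the keyhole mouth, on the lock's vertical axis, at the top of the fixed steel keyhole plate (40 x 54, 6 thick, 4 mm proud of the deck; 92 mm above the table). Axes as the box's: the slot is 20.5 long along y, 7 wide along x, square edged. The key goes in with its bit along the slot and can turn only when its collar is within 2 mm of the plate. The lid's edge is 39 mm behind
- pin_a: first spring pin of rounded steel inside the lock, in the way of the bit; its origin is the centre of its 5 mm round end, 10 mm below the keyhole mouth, on the +x (back) side of the axis (box axes). The key's tip meets it about 8 mm deep. Pushed down dead centre it jams (20 to 50 N); with the key eased about 1 mm to -x, or rocked from side to side, it gives way at about 12 N
- pin_b: second spring pin of rounded steel inside the lock, in the way of the bit; its origin is the centre of its 5 mm round end, 13.5 mm below the keyhole mouth, on the -x (front) side of the axis (box axes). The key's tip meets it about 12 mm deep. Like the first, but ease the key to +x. Both then press lightly on the bit's flat faces (about 8 N)
- lock_plug (a joint): lock plug under the plate, turned by the key's bit: 0 locked, grows clockwise seen from above, stop at 1.57 rad (a quarter turn). Spring return to 0, about 0.02 to 0.15 N m; the key has about 0.06 rad of play in it
- box_lid (a joint): lid hinge: 0 shut, stop at 0.25 rad (front edge up by 29 mm). A spring lifts it by itself within a second once the plug is most of the way round (about 1.2 rad) and its cam has left the lid's strike
- slide_box: bystander: loose grey ribbed slide box, 168 x 75 x 34 mm, origin at the centre of the underside
- specimen_cup: bystander: loose specimen cup with screw lid, 63 dia x 65 tall, origin at the centre of the underside
Not all that is in view belongs to the job. Leave any red look-alike of the part that bears key_grip alone.

How it is judged:
On the way, in this order (a step that is already met when the one before it is completed fails the run):
1. the oblong key is lifted clear of the stand in the gripper (z of key_collar in the frame of key_stand above 0.057 m and contact force between the fingers and key above 1 N), for 0.1 s.
2. the key is fully home in the keyhole, not yet turned (z of key_collar in the frame of keyway below 0.0025 m and horizontal distance between key_collar and keyway below 0.004 m and value of joint lock_plug below 0.3 rad), for 0.1 s.
3. the key is turned a quarter to its stop and the lid has sprung up (value of joint lock_plug above 1.4 rad and value of joint box_lid above 0.2 rad), for 0.2 s.
At the end, for the whole second after the job is handed in: the oblong key is in the lock with its collar within 3 mm of the keyhole plate and within 4 mm of its axis, gripped by the fingers (over 2 N) and holding the spring-loaded plug beyond 1.4 rad of its 1.57 rad travel, with the lid up beyond 0.2 rad, all through the last second (all of step 3 and z of key_collar in the frame of keyway below 0.003 m and horizontal distance between key_collar and keyway below 0.004 m and contact force between the fingers and key above 2 N); the arm keeps its last pose, push and grip.
It fails at once if the key is forced: a lock pin is pressed with over 40 N (contact force between key and pin_a above 40 N or contact force between key and pin_b above 40 N).
It fails at once if the round key is taken or knocked (moved over 15 mm) (distance of round_key_grip from where it was at the start of the episode above 0.015 m).
It fails at once if a bystander is pushed away (over 30 mm) (distance of any of slide_box, specimen_cup from where it was at the start of the episode above 0.03 m).
It also fails if it takes over 58 s, if anything falls off the work surface, if the arm or the gripper's body presses on something with over 40 N, if the wrist force passes 120 N, or if a joint passes its speed limit or range.

## Working session

There is one attempt and no reset: what is moved stays moved. The work goes in short steps, each a Python script; the robot and the scene stay as the last script left them, time stands still between calls to the robot, and variables do not carry over. Pictures are saved under pics/ and viewed, at most 10 in all, crops included, and the job is handed in when it is done.

```bash
ls; mkdir -p pics
cat > h.py <<'E'
import numpy as np, cv2
from cell import bot
from scipy.spatial.transform import Rotation as R
def snap(c,fn=None):
    p=np.array(bot.read_position()); q=np.array(bot.read_tool_rot())
    im=bot.camera(c)
    if fn: cv2.imwrite('pics/'+fn,im[:,:,::-1])
    return im,p,q
def w2c(c,p=None,q=None):
    k=bot.calibration(c)
    if 'extrinsics' in k: return np.array(k['extrinsics'])
    T=np.eye(4);T[:3,:3]=R.from_quat(np.roll(q,-1)).as_matrix();T[:3,3]=p
    return np.linalg.inv(T@np.array(k['hand_eye']))
def ray(c,uv,p=None,q=None):
    k=bot.calibration(c);K=np.array(k['mtx']);E=w2c(c,p,q)
    d=np.array([(uv[0]-K[0,2])/K[0,0],(uv[1]-K[1,2])/K[1,1]]);s=d.copy()
    for _ in range(20): s=d/(1+k['k1']*(s@s))
    Rm=E[:3,:3];return -Rm.T@E[:3,3], Rm.T@np.array([s[0],s[1],1])
def onz(c,uv,z,p=None,q=None):
    o,d=ray(c,uv,p,q);return o+d*(z-o[2])/d[2]
def proj(c,X,p=None,q=None):
    k=bot.calibration(c);K=np.array(k['mtx']);E=w2c(c,p,q)
    x=E[:3,:3]@np.array(X)+E[:3,3];s=x[:2]/x[2];s=s*(1+k['k1']*(s@s))
    return np.array([K[0,0]*s[0]+K[0,2],K[1,1]*s[1]+K[1,2]])
def tri(rays):
    A=np.zeros((3,3));b=np.zeros(3)
    for o,d in rays:
        d=d/np.linalg.norm(d);M=np.eye(3)-np.outer(d,d);A+=M;b+=M@o
    return np.linalg.solve(A,b)
def down(yaw): # tool z down, tool y axis (closing) at angle yaw in world xy
    y=np.array([np.cos(yaw),np.sin(yaw),0]);z=np.array([0,0,-1.]);x=np.cross(y,z)
    return np.roll(R.from_matrix(np.c_[x,y,z]).as_quat(),1)
E
python3 - <<'E'
from h import *
for c in ('scene','side'):
    snap(c,c+'0.png'); print(c, np.linalg.inv(w2c(c))[:3,3])
    for t in ('key_grip','round_key_grip','key_stand','lock_box','keyway','slide_box','specimen_cup'):
        print(t,[(np.round(d['bbox']).astype(int).tolist(),round(d['confidence'],2)) for d in bot.search_frame(c,t)][:4])
a=cv2.imread('pics/scene0.png');b=cv2.imread('pics/side0.png')
print(bot.read_tool_rot(), bot.calibration('wrist'))
E
```

```text
pics
scene [-0.53415924 -0.64102768  0.61236086]
key_grip [([362, 234, 11, 18], 0.69), ([356, 258, 10, 25], 0.61), ([331, 235, 52, 37], 0.18)]
round_key_grip [([347, 228, 12, 14], 0.67)]
key_stand [([334, 236, 47, 33], 0.69)]
lock_box [([225, 177, 85, 57], 0.59), ([361, 235, 13, 18], 0.54)]
keyway [([224, 175, 85, 58], 0.75)]
slide_box []
specimen_cup []
side [ 0.15295098 -0.59842391  0.72093753]
key_grip [([322, 314, 8, 22], 0.74), ([286, 347, 10, 24], 0.54)]
round_key_grip [([307, 292, 14, 15], 0.66)]
key_stand [([297, 296, 48, 63], 0.83), ([323, 314, 7, 20], 0.49)]
lock_box [([227, 167, 84, 81], 0.57)]
keyway [([228, 168, 85, 80], 0.61)]
slide_box [([343, 234, 63, 62], 0.98)]
specimen_cup [([172, 163, 24, 28], 0.57)]
[5.33033239e-06 1.59196859e-01 9.87246858e-01 3.04986229e-05] {'mtx': array([[320.18555105,   0.        , 275.54371076],
       [  0.        , 320.18555105, 207.37078375],
       [  0.        ,   0.        ,   1.        ]]), 'k1': 0.0016671051340069406, 'hand_eye': array([[-6.61735366e-04, -9.51579950e-01, -3.07400652e-01,
         7.96204243e-02],
       [ 9.99999687e-01, -4.96381733e-04, -6.16095810e-04,
        -1.96726905e-03],
       [ 4.33676352e-04, -3.07400963e-01,  9.51579981e-01,
        -1.43341696e-01],
       [ 0.00000000e+00,  0.00000000e+00,  0.00000000e+00,
         1.00000000e+00]])}
```

View pics/scene0.png

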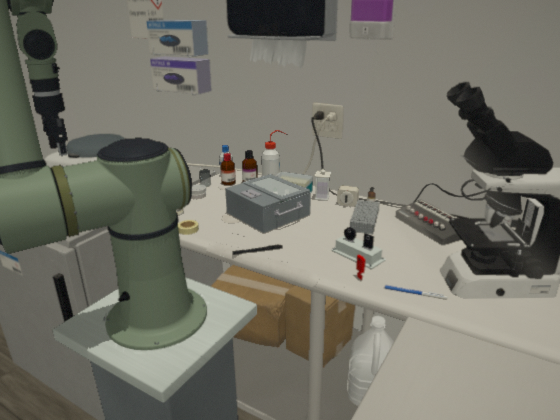

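View pics/side0.png

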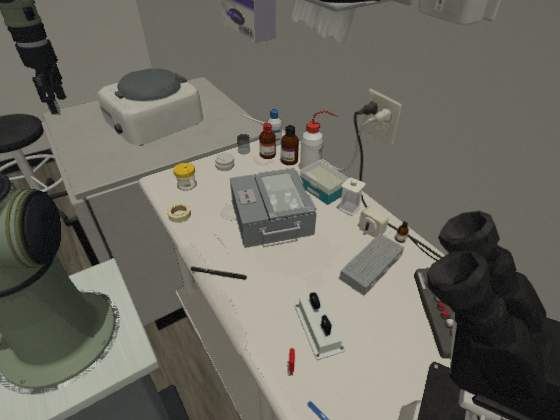

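Both views show the same candidates. The black oblong key is at scene (368,241) and side (326,325). The black round key is at scene (349,234) and side (314,299). The red look-alike lies at scene (360,266) and side (291,360). The keyhole plate is at about side (247,197). Next I'll triangulate these and look from close by.

```bash
cat > t.py <<'E'
from h import *
ob=tri([ray('scene',(367.5,242)),ray('side',(326,325))]);ro=tri([ray('scene',(350,234)),ray('side',(314,299.5))])
print('ob',ob,'ro',ro)
for n,uv,z in (('plate',(247,197),.092),('cup',(185,178),.03),('slide',(373,264),.03),('red',(291,360),.02),('boxc',(272,200),.09)): print(n,onz('side',uv,z))
m=(ob+ro)/2
yaw=np.arctan2(*(ro-ob)[1::-1])+np.pi/2
# camera sits at +x_tool ~0.08 from TCP, looks back toward -x tool
for base in (yaw,yaw+np.pi):
    q=down(base);Rm=R.from_quat(np.roll(q,-1)).as_matrix()
    T=np.array(bot.calibration('wrist')['hand_eye'])
    for h in (.30,.25,.22):
        # TCP so that optical axis hits m at z=.06
        d=Rm@T[:3,2];o=Rm@T[:3,3];pz=h
        s=(0.06-(pz+o[2]))/d[2];p=np.array([m[0],m[1],0])-(o+d*s);p[2]=pz
        ik=bot.solve_ik(p,q);print(base,h,p,ik is not None and np.round(ik,2))
E
python3 t.py
```

```text
ob [ 0.45355152 -0.30130232  0.05341039] ro [ 0.4674611  -0.24444992  0.05653328]
plate [0.49213225 0.08723146 0.092     ]
cup [0.41086976 0.33317894 0.03      ]
slide [ 0.65743029 -0.22163699  0.03      ]
red [ 0.36532374 -0.31071852  0.02      ]
boxc [0.5418712  0.04442891 0.09      ]
2.901645041963681 0.3 [ 0.44784651 -0.31529805  0.3       ] [-0.75  0.29 -0.07  1.21  0.   -2.08]
2.901645041963681 0.25 [ 0.45171653 -0.29961638  0.25      ] [-0.72  0.3  -0.18  1.09  0.   -2.05]
2.901645041963681 0.22 [ 0.45403854 -0.29020737  0.22      ] [-0.71  0.31 -0.24  1.02  0.   -2.04]
6.043237695553474 0.3 [ 0.47316612 -0.23045419  0.3       ] [-0.59  0.25 -0.13  1.2   0.    1.22]
6.043237695553474 0.25 [ 0.46929609 -0.24613586  0.25      ] [-0.62  0.28 -0.21  1.08  0.    1.19]
6.043237695553474 0.22 [ 0.46697408 -0.25554487  0.22      ] [-0.64  0.3  -0.26  1.01  0.    1.17]
```

```bash
cat > t2.py <<'E'
from h import *
def view(m,z,yaw,h):
    q=down(yaw);Rm=R.from_quat(np.roll(q,-1)).as_matrix();T=np.array(bot.calibration('wrist')['hand_eye'])
    d=Rm@T[:3,2];o=Rm@T[:3,3];s=(z-(h+o[2]))/d[2];p=np.array([m[0],m[1],0])-(o+d*s);p[2]=h
    bot.move_pose(p,q)
view((.50,.08),.09,-.24,.27);im,p,q=snap('wrist','box.png');np.savez('box.npz',p=p,q=q);print(p,[d for d in bot.search_frame('wrist','keyway')])
view((.46,-.273),.06,-.24,.22);im,p,q=snap('wrist','std.png');np.savez('std.npz',p=p,q=q);print(p)
for t in('key_grip','round_key_grip','key_stand'):print(t,bot.search_frame('wrist',t))
print(bot.read_clock())
E
python3 t2.py
```

```text
[0.50778274 0.1043973  0.26994987] [{'bbox': [235.8, 89.9, 202.9, 196.6], 'confidence': 0.67}]
[ 0.4665618  -0.25174664  0.220208  ]
key_grip [{'bbox': [269.3, 218.5, 5.6, 38.3], 'confidence': 0.74}, {'bbox': [189.3, 242.1, 17.6, 38.8], 'confidence': 0.7}, {'bbox': [270.9, 160.2, 12.5, 37.4], 'confidence': 0.65}]
round_key_grip [{'bbox': [270.9, 157.3, 10.4, 37.5], 'confidence': 0.64}]
key_stand [{'bbox': [252.5, 137.0, 54.1, 117.7], 'confidence': 0.83}]
4.4
```

View pics/box.png

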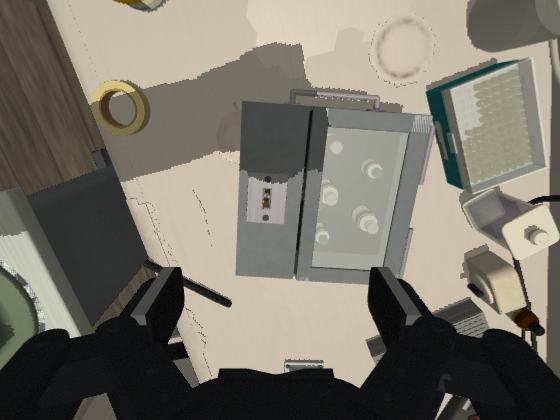

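View pics/std.png

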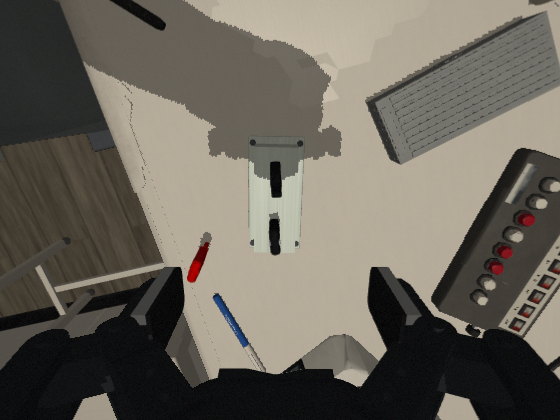

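The box view shows the keyhole plate at (266,199), with the deck at left and the lid at right. The stand view shows the two keys edge-on at (276,179) and (275,236), with the red one off to the side at (199,259). Next is one close composite to check the choice and refine.

Run:
```python
from h import *
r=lambda f,x,y,w,h,W,H:cv2.resize(cv2.imread('pics/'+f)[y:y+h,x:x+w],(W,H),interpolation=cv2.INTER_CUBIC)
a=r('scene0.png',335,220,50,50,300,300);b=r('side0.png',290,280,50,50,300,300)
c=r('std.png',240,130,70,130,315,585);d=r('box.png',240,165,50,70,170,238)
o=np.zeros((600,800,3),np.uint8);o[:300,:300]=a;o[300:,:300]=b;o[:585,305:620]=c;o[:238,625:795]=d
cv2.imwrite('pics/comp.png',o)
```

```text
(no output)
```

View pics/comp.png

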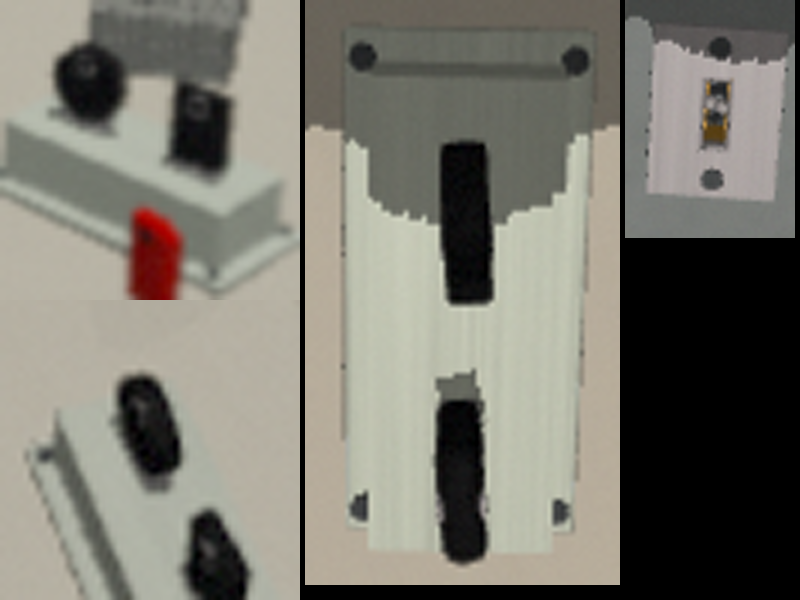

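The crop settles it: the far-left key at scene (350,234) is a round disc and the near key at (368,241) is the black oblong, so the oblong is the lower key in the wrist view (275,236). The red one is the look-alike. Now the poses.

```bash
cat > t3.py <<'E'
from h import *
s=np.load('std.npz');b=np.load('box.npz');P=(s['p'],s['q']);B=(b['p'],b['q'])
f=lambda uv,z:onz('wrist',uv,z,*P)
sc=[f(x,.006) for x in((252.7,142.7),(300,143.3),(251.8,242.9),(297.1,243.6))]
c=np.mean(sc,0);print('stand',c,'edges',[np.degrees(np.arctan2(*(a-d)[1::-1])) for a,d in((sc[0],sc[2]),(sc[1],sc[3]))])
y=sc[0]-sc[2]+sc[1]-sc[3];y/=np.linalg.norm(y);print('len',np.linalg.norm(sc[0]-sc[2]),np.linalg.norm(sc[0]-sc[1]))
print('slot-',c-.03*y, 'key top -y end+14',f((275.1,254),.074)+.014*y)
g=lambda uv,z:onz('wrist',uv,z,*B)
print('keyway',g((266.8,198.5),.092), 'screws',g((267.9,178.8),.092),g((265.6,217.9),.092))
# Hough-free edge yaw of box
a,d=g((243,101),.088),g((237,275),.088);print('deck front',a,d,np.degrees(np.arctan2(*(a-d)[1::-1])),np.linalg.norm(a-d))
a,d=g((312,108),.089),g((298,279),.089);print('gap',a,d,np.degrees(np.arctan2(*(a-d)[1::-1])))
E
python3 t3.py
```

```text
stand [ 0.45957036 -0.2751981   0.006     ] edges [np.float64(74.50175800516676), np.float64(75.95191811804875)]
len 0.12041217413763525 0.05213020272939945
slot- [ 0.4519209  -0.30420648  0.006     ] key top -y end+14 [ 0.45315836 -0.30163299  0.074     ]
keyway [0.49371915 0.09002685 0.092     ] screws [0.4999726  0.11015799 0.092     ] [0.48719389 0.06943907 0.092     ]
deck front [0.49504075 0.18928719 0.088     ] [0.43774366 0.0084306  0.088     ] 72.42130109795922 0.1897157409094597
gap [0.55825591 0.16724762 0.089     ] [ 0.50462136 -0.01259128  0.089     ] 73.39349265465798
```

```bash
cat > t4.py <<'E'
from h import *
q=down(np.radians(165.2))
bot.set_gripper(.5,40)
bot.move_pose([.4525,-.3025,.15],q)
bot.move_linear([.4525,-.3025,.041],speed=.08)
print(bot.read_position(),bot.read_ft_force())
bot.set_gripper(0,60)
print(bot.read_gripper_width(),bot.read_finger_force(),bot.read_ft_force(),bot.read_moment())
bot.move_linear([.4525,-.3025,.15],speed=.06)
print(bot.read_gripper_width(),bot.read_finger_force(),bot.read_ft_force(),bot.read_clock())
snap('wrist','held.png')
E
python3 t4.py
```

```text
[ 0.45284932 -0.30278392  0.04150764] [-0.297679   -0.25513551 -0.3473345 ]
0.11221126517939013 60.00039517879486 [-0.21382113 -0.30165894  3.14890925] [0.0761119  0.1366009  0.03743005]
0.11053702047698785 59.71705377101898 [-0.3125718  -0.26310046 -0.2749177 ] 11.4667
```

View pics/held.png

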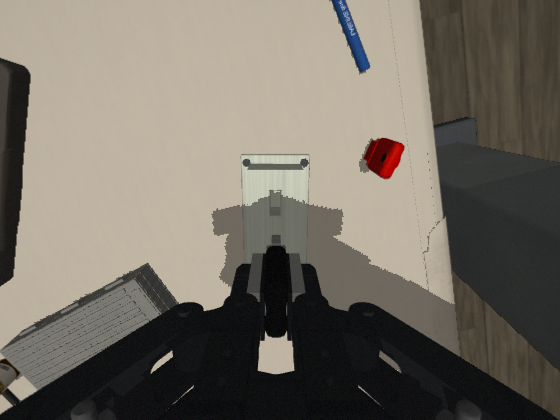

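The picture shows the key held upright between the pads, with its steel end at about (276,238) and the emptied slot at (275,200). Next I'll zoom in and compare with projections to get the offset along the bow.

Run:
```python
from h import *
im=cv2.imread('pics/held.png')[185:285,240:312]
cv2.imwrite('pics/heldc.png',cv2.resize(im,(576,800)[:2],interpolation=cv2.INTER_CUBIC)[:600])
k=bot.calibration('wrist');T=np.linalg.inv(k['hand_eye']);K=k['mtx']
def pt(X):
    x=T[:3,:3]@np.array(X)+T[:3,3];s=x[:2]/x[2];s=s*(1+k['k1']*(s@s));return np.round([(K[0,0]*s[0]+K[0,2]-240)*8,(K[1,1]*s[1]+K[1,2]-185)*8],1)
# tool z: grip=-.019; collar=+.007; tip=+.029; bow bottom=.003, top=-.033
for n,X in (('tip+x corner',(.009,0,.026)),('tip',(0,0,.029)),('tip-x',(-.009,0,.026)),('bit top',(.009,0,.015)),('collar bot +x',(.012,0,.007)),('collar L',(.012,.005,.007)),('collar R',(.012,-.005,.007)),('bow bot +x',(.014,0,.003)),('bow top',(.014,0,-.033))): print(n,pt(X))
```

```text
tip+x corner [272.4 406.7]
tip [272.8 503.6]
tip-x [272.9 632.5]
bit top [271.7 470.7]
collar bot +x [271.1 479.7]
collar L [349.1 479.6]
collar R [193.1 479.8]
bow bot +x [270.7 477.2]
bow top [267.4 784.5]
```

View pics/heldc.png

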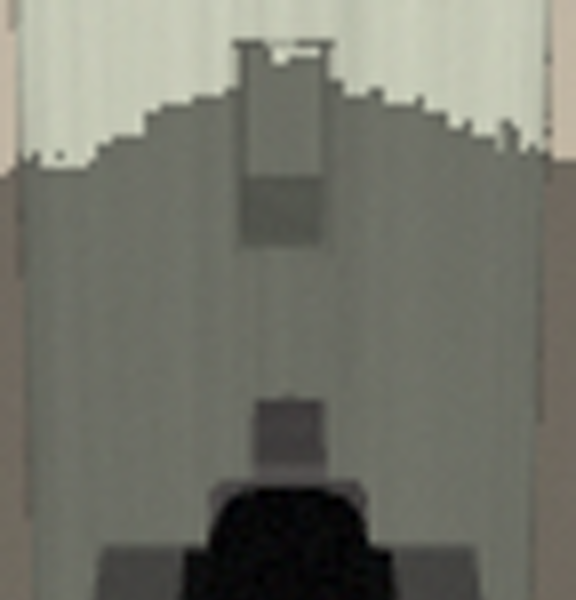

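Key is centred: the bit is at about 1 mm apparent tool +y and about 0 in x. Now I'll carry it to the box and view the keyhole from the same wrist orientation, so camera errors cancel.

```bash
cat > t5.py <<'E'
from h import *
yaw=np.radians(162.8);q=down(yaw);tx=R.from_quat(np.roll(q,-1)).as_matrix()[:,0]
kw=np.array([.4937,.0900,0])
p=kw-.045*tx;
bot.move_linear([.4525,-.3025,.2],speed=.15)
bot.move_pose([p[0],p[1],.2],q); bot.move_linear([p[0],p[1],.15],speed=.1)
bot.wait(.3)
im,p,q=snap('wrist','kw.png');np.savez('kw.npz',p=p,q=q);print(p,q,bot.read_clock(),bot.read_ft_force())
print(proj('wrist',[.4937,.09,.092],p,q))
cv2.imwrite('pics/kwc.png',cv2.resize(im[120:260,190:350,::-1],(686,600),interpolation=cv2.INTER_CUBIC))
E
python3 t5.py
```

```text
[0.5073726  0.13305583 0.15054502] [ 4.45129664e-04 -5.93425303e-01  8.04888905e-01 -2.49118926e-04] 14.6167 [-0.06420196 -0.58276133  0.50802821]
[274.86798239 163.03320642]
```

View pics/kwc.png

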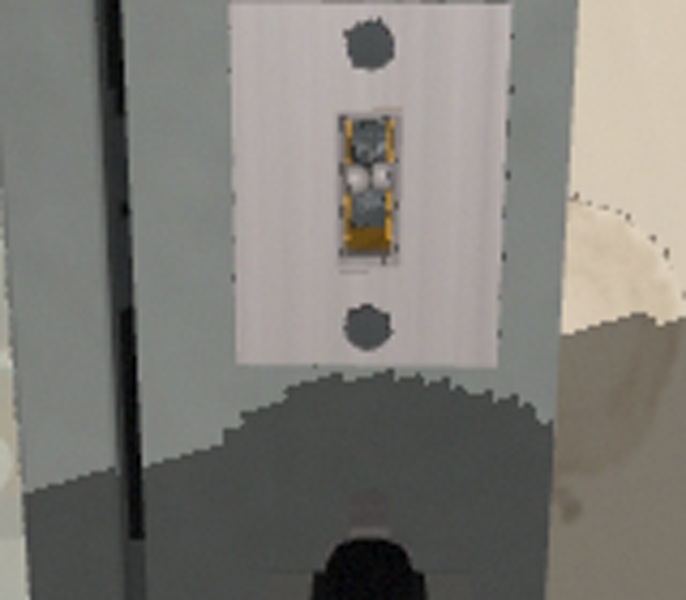

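The crop shows the slot at crop (369,186), which is pixel (276.1,163.5), with the two plate screws at crop (370,44) and (368,327) and the two pins visible in the slot.

Run:
```python
from h import *
b=np.load('kw.npz');p,q=b['p'],b['q'];s=4.2857
g=lambda x,y:onz('wrist',(190+(x+.5)/s-.5,120+(y+.5)/s-.5),.092,p,q)
Rm=R.from_quat(np.roll(q,-1)).as_matrix()
kw=g(369,186.5);print('kw',kw,'tool',Rm.T@(kw-p))
for a,d in(((370,44),(368,327)),((229,2),(235,362)),((511,2),(498,364))):
    v=g(*d)-g(*a);print(np.degrees(np.arctan2(v[1],v[0])),np.linalg.norm(v),((g(*d)+g(*a))/2)[:2])
v=g(340,110)-g(340,263);print(np.linalg.norm(v),np.linalg.norm(g(340,186)-g(398,186)))
print(np.degrees(np.arctan2(Rm[1,1],Rm[0,1])))
# apparent key tool y at tip
k=bot.calibration('wrist');K=k['mtx'];H=np.array(k['hand_eye'])
for u,v_,z in((240+289/8,185+400/8,.026),(240+288/8,185+482/8,.007)):
    d=H[:3,:3]@np.array([(u-K[0,2])/K[0,0],(v_-K[1,2])/K[1,1],1]);o=H[:3,3];print('key tool',o+d*(z-o[2])/d[2])
```

```text
kw [0.49320472 0.0902206  0.092     ] tool [0.04513374 0.00092268 0.0585252 ]
72.36998382305137 0.042156819895059205 [0.49336493 0.09072128]
71.95908164798429 0.05358096036065511 [0.51268873 0.08461773]
72.47007684135373 0.053894762918342484 [0.47424724 0.09671044]
0.022785680179054267 0.008582353434442778
162.8009132340991
key tool [0.00955666 0.00110518 0.026     ]
key tool [0.01187357 0.00099887 0.007     ]
```

```bash
cat > t6.py <<'E'
from h import *
q=down(np.radians(162.4))
bot.move_pose([.4943,.0902,.14],q)
bot.move_linear([.4943,.0902,.124],speed=.05)
bot.wait(.2);print(bot.read_position(),bot.read_ft_force())
hit=bot.move_linear([.4943,.0902,.1145],speed=.015,until_force=6)
print(hit,bot.read_position(),bot.read_ft_force(),bot.read_moment(),bot.read_clock())
E
python3 t6.py
```

```text
[0.49452025 0.09029201 0.12418905] [-0.03996027 -0.79135657 -1.03574947]
False [0.49432822 0.09020537 0.11451362] [ 1.33620392 -0.23783299  0.42603652] [ 0.03598849 -0.01492041 -0.01688097] 16.3667
```

In the slot. Now ease past pin A toward −x, then past pin B toward +x, with force limits.

```bash
cat > t7.py <<'E'
from h import *
bx=np.array([.953,-.302,0]);c=np.array([.4943,.0902,0])
def rep(s,h=None): print(s,h,np.round(bot.read_position(),4),np.round(bot.read_ft_force(),1),round(bot.read_clock(),2),flush=True)
def go(off,z,sp=.012,f=20): return bot.move_linear(list(c+off*bx+[0,0,z]),speed=sp,until_force=f)
rep('ease-',go(-.001,.1145))
rep('down a',go(-.001,.1105))
if bot.read_ft_force()[2]<18:
    rep('ease+',go(.001,.1105))
    rep('down b',go(.001,.1065))
E
python3 t7.py
```

```text
ease- False [0.4933 0.0905 0.1146] [-0.3 -0.1  0. ] 16.62
down a False [0.4933 0.0907 0.1107] [-1.5  0.5  3.1] 17.1
ease+ False [0.4935 0.0905 0.1099] [-3.9  2.8  3.2] 17.42
down b False [0.4953 0.0899 0.1064] [-1.8  2.1  2.4] 17.9
```

```bash
cat > t8.py <<'E'
from t7h import *
rep('center',go(.0,.1060))
rep('home',go(.0,.0975,f=15))
bot.wait(.3);rep('settle')
snap('wrist','home.png')
E
sed '/^rep(/,$d' t7.py > t7h.py; python3 t8.py
```

```text
center False [0.495  0.0897 0.1061] [-0.1 -0.3  2.1] 18.15
home True [0.4948 0.0904 0.0994] [-0.4  0.1  6.4] 18.76
settle None [0.4948 0.0904 0.0994] [-0.6 -1.   5. ] 19.06
```

```bash
cat > t9.py <<'E'
from t7h import *
rep('push',go(.0,.0965,sp=.006,f=15))
bot.wait(.3);rep('settle')
k=bot.calibration('wrist');print(bot.read_gripper_width(),bot.read_finger_force(),bot.read_moment())
im,p,q=snap('wrist');cv2.imwrite('pics/homec.png',cv2.resize(im[130:290,190:360,::-1],(637,600),interpolation=cv2.INTER_CUBIC))
print(proj('wrist',[*(np.array(bot.read_position())+.012*R.from_quat(np.roll(q,-1)).as_matrix()[:,0])[:2],.092],p,q))
E
python3 t9.py
```

```text
push True [0.4948 0.0904 0.0994] [-1.2  0.3  5.1] 19.43
settle None [0.4948 0.0904 0.0994] [-0.8 -0.3  4.7] 19.73
0.1068472025145604 60.238155126571655 [0.00388069 0.17272743 0.01159852]
[274.04308429 244.69165993]
```

View pics/homec.png

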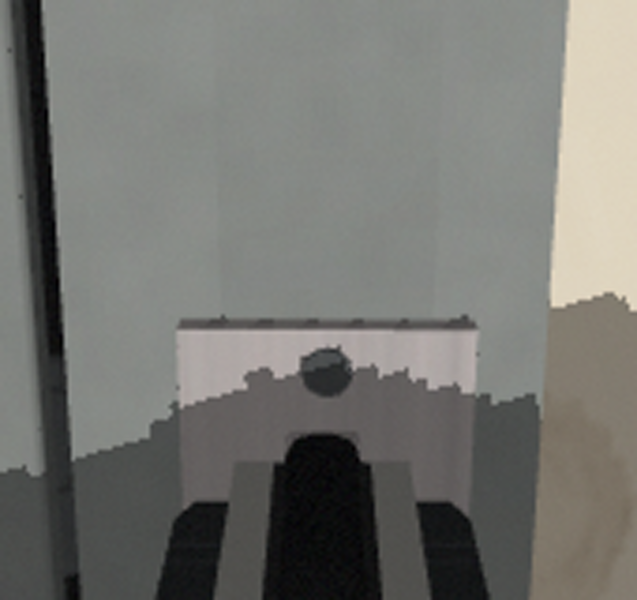

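The key's collar is flush on the plate, at the same firm stop twice, so it is home. Now turn clockwise in steps.

```bash
cat > t10.py <<'E'
from t7h import *
bot.set_gripper(0,90)
x=[.4946,.0903,.0985]
for d in (10,20,35,50,65,80,90,94):
    try: h=bot.move_linear(x,speed=.02,rotation=down(np.radians(162.4-d)),until_force=30)
    except bot.PlanningError as e: print(d,e);break
    rep(d,h);print('   Mz',np.round(bot.read_moment(),2),round(bot.read_joint_positions()[5],3))
    if h: break
E
python3 t10.py
```

```text
10 False [0.4944 0.0908 0.0994] [-3.5 -0.4 12.6] 20.32
   Mz [0.14 0.79 0.02] -1.055
20 False [0.4942 0.091  0.0994] [-4.3  0.5 14.3] 20.64
   Mz [0.27 0.93 0.1 ] -0.881
35 False [0.4939 0.0912 0.0994] [-4.4  1.6 14.4] 21.05
   Mz [0.36 1.07 0.06] -0.619
50 False [0.4938 0.0915 0.0994] [-5.3  1.7 14.7] 21.46
   Mz [0.61 1.18 0.15] -0.357
65 False [0.4936 0.0918 0.0994] [-5.2  4.2 15.7] 21.87
   Mz [0.77 1.26 0.14] -0.096
80 False [0.4938 0.0921 0.0995] [-5.1  4.6 15.1] 22.27
   Mz [1.09 1.05 0.05] 0.166
90 False [0.494  0.0923 0.0994] [-4.7  4.2 14.2] 22.6
   Mz [1.11 0.95 0.07] 0.341
94 False [0.4942 0.0923 0.0994] [-3.5  5.1 13.2] 22.85
   Mz [1.07 0.87 0.08] 0.411
```

```bash
cat > t11.py <<'E'
from t7h import *
for d in (97,99):
    bot.move_linear([.4944,.0913,.0985],speed=.02,rotation=down(np.radians(162.4-d)),until_force=30)
    bot.wait(.3);rep(d);print('   Mz',np.round(bot.read_moment(),2),round(bot.read_joint_positions()[5],3))
bot.wait(.5);print(bot.read_finger_force(),bot.read_gripper_width())
a=snap('side')[0];b=snap('wrist')[0]
o=np.hstack([cv2.resize(a[150:260,210:330],(400,367)),cv2.resize(b,(400,300))[:367] if 0 else cv2.copyMakeBorder(cv2.resize(b,(400,300)),0,67,0,0,cv2.BORDER_CONSTANT)])
cv2.imwrite('pics/fin.png',o[:,:,::-1])
E
python3 t11.py
```

```text
97 None [0.4943 0.0925 0.0994] [-2.5  2.4 13.7] 23.4
   Mz [0.55 0.72 0.03] 0.465
99 None [0.4943 0.0925 0.0994] [-3.3  3.6 13.5] 23.95
   Mz [0.53 0.68 0.23] 0.499
89.13020968437195 0.10413318198258799
```

View pics/fin.png

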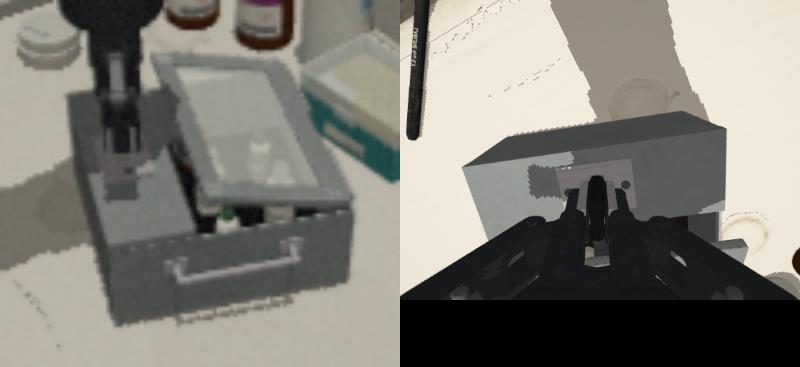

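The lid is up in the side view. The moment rose to 0.23 N m at 99°, more than the spring alone gives, so the plug is at its stop. The grip is 89 N and the key is still pressed down, so I'm handing in.

```bash
python3 -c "
from h import *
print(bot.read_moment(),bot.read_position());print(bot.close_job())"
```

```text
[0.57117965 0.75685573 0.19152031] [0.49431763 0.09251502 0.09943798]
the job is handed in; nothing more can be done
None
```

The oblong key is fully home and turned clockwise to its stop, the lid is up, and the gripper is still holding the key turned; the job is handed in at about 24 s, with no verdict returned.

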